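# Lay out the soldering place from its packed pile

## Task

This soldering place has been packed up in one pile: a parts case with the tip cleaner and the solder reel standing on it, and the flux tin on the reel. Take the pile apart and lay the place out: flux tin in the round pocket of the plywood tool caddy, solder reel over the spindle of the reel stand, tip cleaner in the round well of the iron stand, and the parts case lid up inside the moulded frame on the blue mat, all standing level on the bottom of their places. Set everything down gently without dropping it, and do not knock or shift the white pump bottle.

Things in the scene. Friction and masses are not known exactly. Their poses are not given: they have to be found in the camera images.
- flux: Flux tin: closed round tin, red with a brass-coloured lid (red middle), 44 mm diameter, 30 mm high, 70 to 120 g. Origin: centre of its underside; z up. At the start it stands on top of the solder reel.
- reel: Solder reel: blue flanges with grey solder wound nearly to their edge, standing upright on a flange; 58 mm diameter over the flanges, 40 mm high, a 26 mm bore right through along its axis, 190 to 325 g. Origin: centre of its underside; z along the axis, up. At the start it stands on one half of the case lid with the flux tin on it.
- cleaner: Tip cleaner: round steel cup with a black collar and a brass-coloured mouth on top, 54 mm diameter, 42 mm high, 110 to 195 g. Origin: centre of its underside; z up. At the start it stands on the other half of the case lid (centres of reel and cleaner about 75 mm apart along the case).
- case: Parts case: flat pale grey box with a flat clear lid, closed, small coloured parts seen inside; 150 mm long (its x) by 62 mm wide (its y) by 30 mm high (z up), rigid, 165 to 290 g. Origin: centre of its underside. At the start it lies on the bench with everything else on its lid.
- mat_bay (a point): Parts bay of the blue silicone mat (mat 214 by 150 mm, 3 mm thick, fixed to the bench): a moulded rectangular frame, 170 mm (its x) by 82 mm (its y) inside, whose rim is 5 mm wide and stands 4 mm above the mat. The point is the centre of the bay on the mat's upper face; z up. Either way round will do for the case.
- stand_well (a point): Well of the iron stand: a round recess 74 mm in diameter and 12 mm deep in the stand's grey base (180 mm along the point's x, 100 mm wide, 16 mm high, fixed). The point is the centre of the well's floor, 4 mm above the bench; z up. The coil with the soldering iron rises from the base 90 mm from this point towards the point's -x and leans further away to about 165 mm, 170 mm high.
- reel_stand: Reel stand: dark round base 92 mm in diameter, 14 mm high, with a vertical brass spindle in its middle, 10 mm in diameter, its rounded tip 72 mm above the bench; fixed. Origin: centre of the base's underside; z up along the spindle. A seated reel lies on the base, 14 mm above the origin.
- caddy_pocket (a point): Pocket of the plywood tool caddy: a round recess 64 mm in diameter and 10 mm deep in the caddy's deck (180 mm along the point's x, 90 mm wide, 16 mm high, fixed). The point is the centre of the pocket's floor, 6 mm above the bench; z up. A block with tools standing in it, up to 130 mm high, rises from the deck from 65 mm to 135 mm from this point towards the point's -x.
- bottle: Bystander: white pump bottle with a blue band and a steel pump top, 38 mm diameter, 112 mm high, loose, 220 g. Origin: centre of its underside; z up. Stays where it is.
Not all that is in view belongs to the job. Of the things shaped like the reel, the blue one is meant.

How it is judged:
By the outcome, as a careful person would: the job done as asked, in the order asked, and still so for the second after the job is handed in, with the robot touching nothing.
It also fails if it takes over 120 s, if anything falls off the work surface, if the arm or the gripper's body presses on something with over 40 N, if the wrist force passes 120 N, or if a joint passes its speed limit or range.

## Robot

A 6-joint arm with a two-finger parallel gripper is mounted at the origin on the work surface. World frame = base frame: x ahead of the robot, y to its left, z up, the work surface at z = 0. Lengths are in m, angles in rad, forces in N, time in s.
With the tool pointing down it reaches from about 0.375 to 0.9 m from the base axis. Payload 3.1 kg.
Tool frame: the origin (TCP) lies on the centre line of the jaws, within the pads' length; the fingertips stand robot.nose_length ahead of it and the grasp point (between the pads) lies 6 mm ahead of it (robot.nose_length is the distance from the TCP to the fingertips, in m); z points along the fingers, y is the line along which they close (so a half turn about z gives the same grasp; the last joint's range is limited). The gripper opens to 87 mm and grips with 3 to 60 N. Pads are 19 mm wide; open, the fingers measure 117 mm over their backs; the gripper's body (75 mm by 190 mm) begins 51 mm behind the grasp point.
Start: joints at [0.947, 0.527, 1.433, -0, 1.181, -0.178], TCP at [0.269, 0.564, 0.248] pointing down, gripper open.
Joint ranges: [-3.08, 3.08], [-0.75, 2.2], [0.22, 2.44], [-1.43, 4.57], [0, 2.65], [-2.85, 2.85]. Speed limits (rad/s): [2.79, 2.79, 3.14, 3.14, 3.14, 3.14].

## Interface

Orientations are given as a unit quaternion [x, y, z, w].
In Python, from rig import robot gives the robot as it stands.
- The arm moves only by the shell command python3 -m crank 'ROWS' [FORCE]. ROWS is JSON, one flat list of numbers, 7 for each row, row after row: the shift along the tool's x, y, z in mm, then the turn, a rotation vector about the tool's x, y, z in degrees, then the closure in counts, from 0 (fully open) to 255 (shut). In form: [x, y, z, ax, ay, az, fingers, x, y, z, ax, ay, az, fingers, ...]. A call has exactly 5 rows; each row is the pose to reach, as a shift and turn from the pose commanded when the call began, along the tool's axes at that moment; what a row does not reach only later rows make up. A row lasts 1/12 s, in which the tool goes at most 41.7 mm and 7.16 degrees, less where a joint would pass 70% of its speed; a pose out of reach is approached as far as the arm can. A call with a gripper value outside its range is refused whole. The fingers move at their own pace and stop on an object; FORCE is the grip in N (left out, the last holds). Time passes only in rows, so rows that repeat a pose let the fingers close, or fill a call up. It gives the time, the measured TCP pose, the force, the opening and the grip force at its end, in the units of the state.
- robot.get_obs(): the state, without advancing time (a new reading comes with each control period).
- robot.camera(name): name is "scene" or "top" or "wrist"; returns a dict with "pixels" (400x640x3 uint8, red, green, blue), "intrinsics" (3x3 intrinsics, pixels), "extrinsics" (4x4, takes a point from camera to world coordinates); the wrist camera has in their place "mount" (4x4, takes a point from camera to tool coordinates, whose origin is the TCP and whose axes are the flange's). Camera axes: x right, y down, z forward; pixel columns grow to the right and rows downward; lengths in m; the calibration is good to about 2 mm. A picture is of the moment at which its call begins: read the wrist's pose just before it. There is no depth.
- robot.hand_in(): hands the job in; it is judged then, once.
The state is a dict: "time": time; "q": joint angles; "joint_velocities": joint speeds; "joint_torque": joint torques, N m; "position": TCP position; "tool_rot": TCP orientation; "ft_force": force on the tool from outside, world axes, zero at the start; "moment": the same for the moment, N m; "grip_width": finger opening in m; "grip_force": force on a finger pad.
Only numpy, scipy, OpenCV 4.12 (cv2) and the standard library are available. Lean on these libraries where they do the work, as an engineer would, in place of code of your own. Each camera call takes 0.05 s, during which the arm holds its last target. There are 200 camera calls.

## Working session

There is one attempt and no reset: what is moved stays moved. The work goes in short steps, Python scripts to look and compute and a shell command to move; the robot and the scene stay as the last step left them, time stands still between calls to the robot, and variables do not carry over. Pictures are saved under pics/ and viewed, at most 14 in all, crops included, and the job is handed in when it is done.

```bash
ls; mkdir -p pics; cat > h.py <<'E'
from rig import robot
import numpy as np, cv2
from scipy.spatial.transform import Rotation as R
def snap(n,f):
    o=robot.get_obs(); c=robot.camera(n)
    cv2.imwrite('pics/'+f+'.png',c['pixels'][:,:,::-1])
    K=np.array(c['intrinsics'])
    if n=='wrist':
        T=np.eye(4);T[:3,:3]=R.from_quat(o['tool_rot']).as_matrix();T[:3,3]=o['position'];E=T@np.array(c['mount'])
    else: E=np.array(c['extrinsics'])
    np.savez('pics/'+f+'.npz',K=K,E=E)
def px(f,u,v,z):
    d=np.load('pics/'+f+'.npz');r=d['E'][:3,:3]@np.linalg.inv(d['K'])@[u,v,1];p=d['E'][:3,3]
    return (p+r*(z-p[2])/r[2]).round(4)
def proj(f,P):
    d=np.load('pics/'+f+'.npz');c=np.linalg.inv(d['E'])@np.append(P,1);q=d['K']@c[:3];return (q[:2]/q[2]).round(1)
def crop(f,x0,y0,x1,y1,g,s):
    im=cv2.imread('pics/'+f+'.png')[y0:y1,x0:x1];cv2.imwrite('pics/'+g+'.png',cv2.resize(im,None,fx=s,fy=s,interpolation=cv2.INTER_CUBIC))
E
python3 - <<'E'
from h import *
snap('top','top0');snap('scene','sc0');snap('wrist','w0')
print(robot.get_obs(),robot.nose_length)
for f in('top0','sc0'):
    print(np.load('pics/'+f+'.npz')['E'].round(3),np.load('pics/'+f+'.npz')['K'])
E
```

```text
pics
{'time': 0.15, 'q': array([ 9.46470915e-01,  5.28247336e-01,  1.43360718e+00,  6.21481031e-06,
        1.18138981e+00, -1.78516489e-01]), 'joint_velocities': array([-0.00014307, -0.00283782, -0.00167043, -0.00013421, -0.00042373,
        0.00154079]), 'joint_torque': array([ 3.87960290e-04, -4.40428233e+01, -1.76843280e+01,  6.33010129e-02,
        5.52177778e-02, -1.14442364e-04]), 'position': array([0.26916662, 0.56349665, 0.2467999 ]), 'tool_rot': array([ 2.21064233e-01,  9.75258900e-01, -7.59067303e-04, -3.25322642e-04]), 'ft_force': array([ 0.31833794,  1.0747861 , -0.54757271]), 'moment': array([-0.01220002, -0.07193438, -0.03899609]), 'grip_force': 0.0, 'grip_width': 0.08716880087848185} 0.025
[[-0.012 -0.99   0.141  0.352]
 [-1.     0.013  0.01   0.028]
 [-0.012 -0.141 -0.99   0.966]
 [ 0.     0.     0.     1.   ]] [[414.0470145    0.         317.73286688]
 [  0.         414.0470145  199.27128972]
 [  0.           0.           1.        ]]
[[-0.499  0.609 -0.616  1.129]
 [ 0.866  0.345 -0.361  0.383]
 [-0.007 -0.714 -0.7    0.804]
 [ 0.     0.     0.     1.   ]] [[427.55071998   0.         331.57334223]
 [  0.         427.55071998 198.3457343 ]
 [  0.           0.           1.        ]]
```

View pics/top0.png

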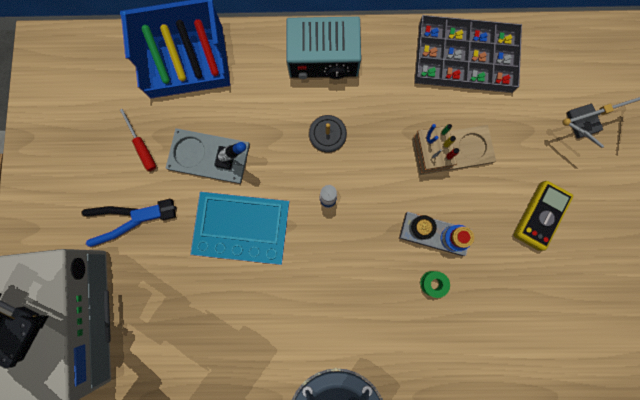

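View pics/sc0.png

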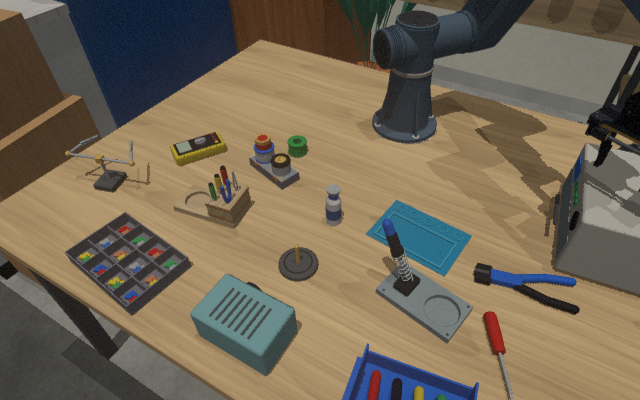

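Top view: the pile is at about (436,233), with the blue reel under the red flux tin at (458,237) and the cleaner at (424,227). The caddy pocket is at (473,146), the reel stand at (328,132), the stand well at (188,152), the mat at (240,228) and the bottle at (329,197). Two things are reel-shaped: a green one at (435,285), lying loose on the bench, and the blue one in the pile. The blue one fits the description. I'll check that in enlarged crops.

```bash
python3 - <<'E'
from h import *
crop('top0',380,110,540,230+30,'c1',5)
crop('top0',160,110,360,270,'c2',4)
crop('sc0',160,120,320,240,'c3',5)
E
```

```text
(no output)
```

View pics/c1.png

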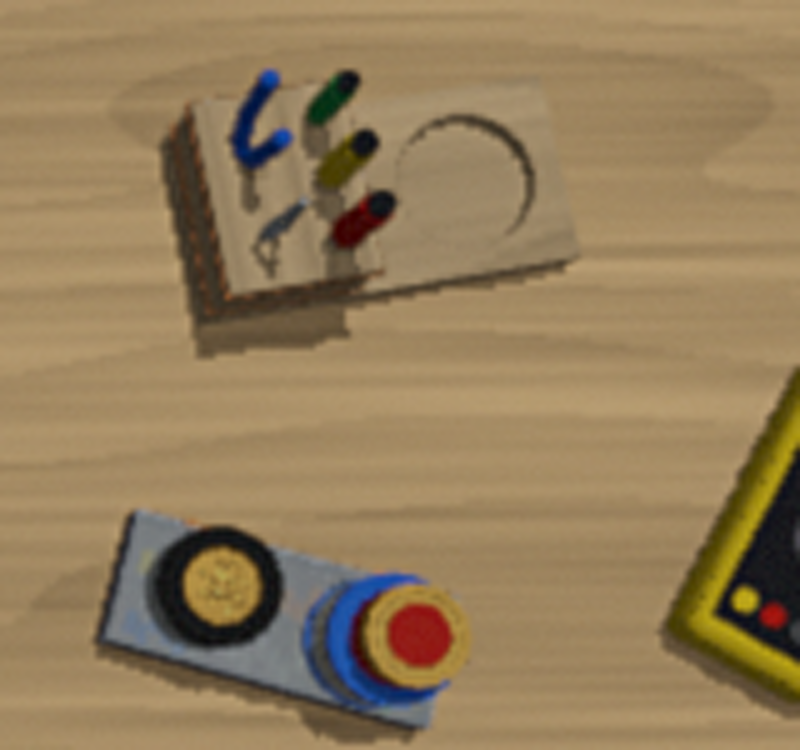

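View pics/c2.png

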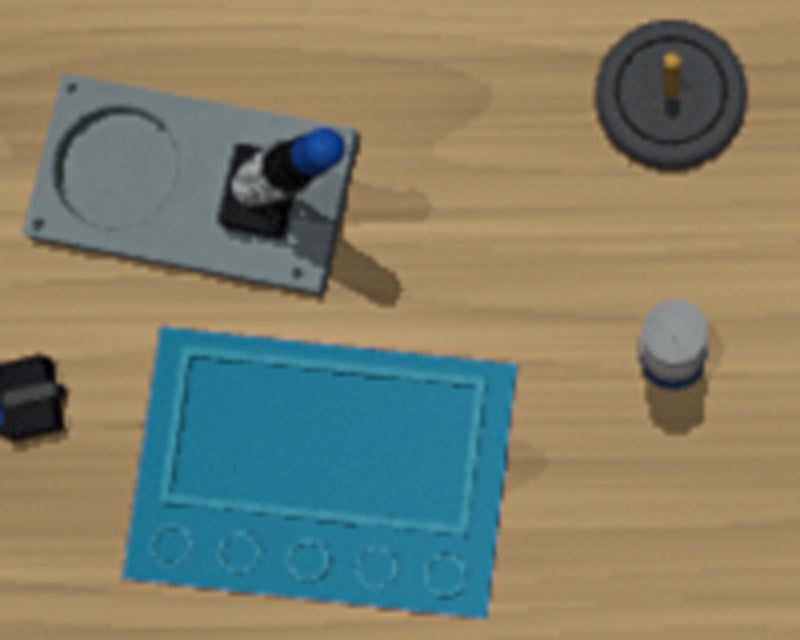

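View pics/c3.png

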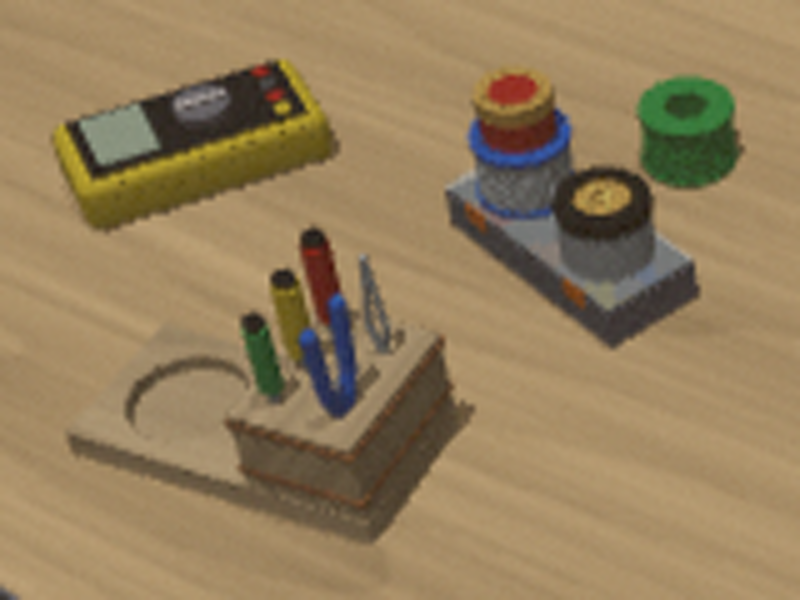

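```bash
python3 - <<'E'
from h import *
def a(x,y,z,o,s): return px('top0',o[0]+(x+.5)/s-.5,o[1]+(y+.5)/s-.5,z)
A=lambda x,y,z:a(x,y,z,(380,110),5)
B=lambda x,y,z:a(x,y,z,(160,110),4)
S=lambda x,y,z:px('sc0',160+(x+.5)/5-.5,120+(y+.5)/5-.5,z)
def S0(u,v,z): return px('sc0',u,v,z)
print('flux',A(414,636,.1),S(514,89,.1));print('clean',A(223,587,.072),S(602,198,.072))
print('reel',A(388,640,.07))
c=[A(133,510,.03),A(100,640,.03),A(428,728,.03)];print('case',c,np.linalg.norm(c[0]-c[1]),np.linalg.norm(c[2]-c[1]),(c[0]+c[2])/2,np.degrees(np.arctan2(*(c[2]-c[1])[1::-1])))
print('pocket',A(467,181,.016),S(187,402,.016),'edges',A(540,85,.016),A(580,258,.016))
print('well',B(117,168,.016),S0(443,311,.016))
q=[B(62,75,.016),B(357,130,.016),B(323,296,.016),B(25,236,.016)];print('stand',q)
m=[B(160,328,.003),B(517,366,.003),B(488,617,.003),B(123,580,.003)];print('mat',m)
b=[B(187,353,.007),B(486,378,.007),B(465,530,.007),B(164,503,.007)];print('bay',b,np.mean(b,0))
for p in(m,q,b):print([np.linalg.norm(p[i]-p[i-1]).round(4) for i in range(4)])
print('mat ang',np.degrees(np.arctan2(*(m[1]-m[0])[1::-1])),np.degrees(np.arctan2(*(b[1]-b[0])[1::-1])))
print('rs',B(671,95,.014),B(672,61,.072),S0(298.5,262.5,.014))
print('bottle',B(675,325,.112))
E
```

```text
flux [ 0.3929 -0.2625  0.1   ] [ 0.3954 -0.2657  0.1   ]
clean [ 0.4162 -0.1912  0.072 ] [ 0.4225 -0.1909  0.072 ]
reel [ 0.3927 -0.2613  0.07  ]
case [array([ 0.4547, -0.1625,  0.03  ]), array([ 0.3961, -0.1452,  0.03  ]), array([ 0.3552, -0.2897,  0.03  ])] 0.06110032733136541 0.15017676251670897 [ 0.40495 -0.2261   0.03   ] -105.8038992484109
pocket [ 0.6098 -0.3285  0.016 ] [ 0.6154 -0.3279  0.016 ] edges [ 0.656  -0.3659  0.016 ] [ 0.572  -0.3787  0.016 ]
well [0.6055 0.3417 0.016 ] [0.6103 0.344  0.016 ]
stand [array([0.663 , 0.3765, 0.016 ]), array([0.6266, 0.1997, 0.016 ]), array([0.5269, 0.2185, 0.016 ]), array([0.5652, 0.3948, 0.016 ])]
mat [array([0.5114, 0.3174, 0.003 ]), array([0.486 , 0.1061, 0.003 ]), array([0.3404, 0.1231, 0.003 ]), array([0.3639, 0.3346, 0.003 ])]
bay [array([0.4957, 0.2998, 0.007 ]), array([0.4786, 0.124 , 0.007 ]), array([0.3902, 0.136 , 0.007 ]), array([0.4079, 0.3109, 0.007 ])] [0.4431   0.217675 0.007   ]
[np.float64(0.1485), np.float64(0.2128), np.float64(0.1466), np.float64(0.2128)]
[np.float64(0.0995), np.float64(0.1805), np.float64(0.1015), np.float64(0.1804)]
[np.float64(0.0885), np.float64(0.1766), np.float64(0.0892), np.float64(0.1758)]
mat ang -96.85453472723692 -95.5556615441528
rs [0.6458 0.0134 0.014 ] [0.6476 0.0135 0.072 ] [0.6528 0.0148 0.014 ]
bottle [0.4913 0.0147 0.112 ]
```

```bash
cat >> h.py <<'E'
def to(x,y,z,psi):
    """shift (tool axes, mm) and turn (deg) from now to TCP x,y,z with tool y at psi deg, pointing down"""
    o=robot.get_obs();r=R.from_quat(o['tool_rot'])
    s=np.radians(psi);t=R.from_matrix(np.array([[-np.sin(s),np.cos(s),0],[np.cos(s),np.sin(s),0],[0,0,-1.]]).T)
    t=R.from_matrix(np.column_stack([[-np.sin(s),np.cos(s),0],[np.cos(s),np.sin(s),0],[0,0,-1.]]))
    if (r.inv()*t).magnitude()>np.pi/2: t=t*R.from_euler('z',180,degrees=True)
    print('to',x,y,z,psi,':',(r.inv().apply(np.array([x,y,z])-o['position'])*1000).round(1),(r.inv()*t).as_rotvec(degrees=True).round(1))
E
sed -i '/.T)$/d' h.py; sed -i 's/o=robot.get_obs();r=R.from_quat(o\[.tool_rot.\])$/o=robot.get_obs();r=R.from_quat(o["tool_rot"]);s=np.radians(psi)/' h.py; tail -8 h.py
python3 - <<'E'
from h import *
to(.5,.1,.25,9.5);to(.394,-.264,.2,9.5)
E
```

```text
def crop(f,x0,y0,x1,y1,g,s):
    im=cv2.imread('pics/'+f+'.png')[y0:y1,x0:x1];cv2.imwrite('pics/'+g+'.png',cv2.resize(im,None,fx=s,fy=s,interpolation=cv2.INTER_CUBIC))
def to(x,y,z,psi):
    """shift (tool axes, mm) and turn (deg) from now to TCP x,y,z with tool y at psi deg, pointing down"""
    o=robot.get_obs();r=R.from_quat(o["tool_rot"]);s=np.radians(psi)
    t=R.from_matrix(np.column_stack([[-np.sin(s),np.cos(s),0],[np.cos(s),np.sin(s),0],[0,0,-1.]]))
    if (r.inv()*t).magnitude()>np.pi/2: t=t*R.from_euler('z',180,degrees=True)
    print('to',x,y,z,psi,':',(r.inv().apply(np.array([x,y,z])-o['position'])*1000).round(1),(r.inv()*t).as_rotvec(degrees=True).round(1))
to 0.5 0.1 0.25 9.5 : [-408.1 -318.7   -2.8] [-0.1  0.  55. ]
to 0.394 -0.264 0.2 9.5 : [-469.5 -692.7   47.8] [-0.1  0.  55. ]
```

```bash
python3 -m crank '[-30,-23,0,0,0,7,0, -60,-46,0,0,0,14,0, -90,-70,0,0,0,21,0, -120,-94,0,0,0,28,0, -150,-117,0,0,0,35,0]'
python3 - <<'E'
from h import *
to(.5,.1,.25,9.5)
E
```

```text
time: 0.57
position: [0.3543, 0.392, 0.2473]
tool_rot: [0.506, 0.862, -0.0, -0.0]
ft_force: [1.6, 0.3, 1.0]
grip_width: 0.0869
grip_force: 0.0
to 0.5 0.1 0.25 9.5 : [-325.9  -15.    -2.7] [-0.   0.  19.7]
```

```bash
python3 -m crank '[-38,-2,0,0,0,7,0, -76,-4,0,0,0,14,0, -114,-6,0,0,0,20,0, -152,-8,0,0,0,20,0, -190,-10,0,0,0,20,0]'
python3 - <<'E'
from h import *
to(.5,.05,.25,9.5);to(.394,-.264,.23,9.5)
E
```

```text
time: 0.98
position: [0.4394, 0.2216, 0.2475]
tool_rot: [0.646, 0.763, -0.0, -0.0]
ft_force: [0.8, -0.0, 0.8]
grip_width: 0.0869
grip_force: 0.0
to 0.5 0.05 0.25 9.5 : [-179.2   31.6   -2.5] [-0. -0. -0.]
to 0.394 -0.264 0.23 9.5 : [-471.5 -124.5   17.5] [-0. -0. -0.]
```

```bash
python3 -m crank '[-36,-9,0,0,0,0,0, -74,-19,0,0,0,0,0, -112,-29,0,0,0,0,0, -150,-39,0,0,0,0,0, -188,-49,0,0,0,0,0]'
python3 -m crank '[-38,-10,0,0,0,0,0, -76,-20,0,0,0,0,0, -114,-30,0,0,0,0,0, -152,-40,0,0,0,0,0, -190,-50,0,0,0,0,0]' >/dev/null
python3 -m crank '[-38,-10,5,0,0,0,0, -70,-20,10,0,0,0,0, -93,-25,15,0,0,0,0, -93,-25,17,0,0,0,0, -93,-25,17,0,0,0,0]'
python3 - <<'E'
from h import *
snap('wrist','w1')
to(.394,-.264,.23,9.5)
print(proj('w1',[.394,-.264,.1]),proj('w1',[.419,-.190,.072]))
E
```

```text
time: 1.4
position: [0.421, 0.0282, 0.2475]
tool_rot: [0.646, 0.763, -0.0, -0.0]
ft_force: [0.1, -0.3, -0.1]
grip_width: 0.0868
grip_force: 0.0
time: 2.23
position: [0.3936, -0.2625, 0.2298]
tool_rot: [0.648, 0.762, 0.0, -0.001]
ft_force: [-1.1, 2.1, 0.0]
grip_width: 0.087
grip_force: 0.0
to 0.394 -0.264 0.23 9.5 : [-2.9  0.  -0. ] [-0.1 -0.1 -0.1]
[322.1 203.1] [361.9 122.8]
```

View pics/w1.png

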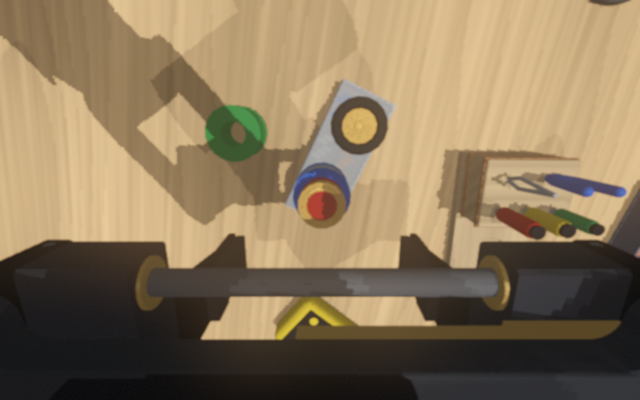

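```bash
python3 -m crank '[-1,0,25,0,0,0,0, -2,0,55,0,0,0,0, -2,0,85,0,0,0,0, -2,0,108,0,0,0,0, -2,0,117,0,0,0,0]'
python3 -m crank '[0,0,5,0,0,0,0, 0,0,5,0,0,0,60, 0,0,5,0,0,0,100, 0,0,5,0,0,0,255, 0,0,5,0,0,0,255]' 12
python3 -m crank '[0,0,0,0,0,0,255, 0,0,0,0,0,0,255, 0,0,0,0,0,0,255, 0,0,0,0,0,0,255, 0,0,0,0,0,0,255]'
python3 - <<'E'
from h import *
print(px('w1',359,126,.072),px('w1',321,204,.1))
E
```

```text
time: 2.7
position: [0.3933, -0.2606, 0.1114]
tool_rot: [0.646, 0.764, 0.0, -0.003]
ft_force: [0.1, -0.2, -0.6]
grip_width: 0.0873
grip_force: 0.0
time: 3.12
position: [0.3951, -0.2641, 0.1098]
tool_rot: [0.646, 0.763, -0.0, 0.001]
ft_force: [0.4, -0.7, -0.9]
grip_width: 0.0678
grip_force: 0.0
time: 3.53
position: [0.3945, -0.2638, 0.1088]
tool_rot: [0.646, 0.763, -0.0, 0.0]
ft_force: [0.0, -1.0, 2.9]
grip_width: 0.0434
grip_force: 12.0
[ 0.4169 -0.1933  0.072 ] [ 0.3932 -0.265   0.1   ]
```

```bash
python3 -m crank '[0,0,-4,0,0,0,255, 0,0,-14,0,0,0,255, 0,0,-34,0,0,0,255, 0,0,-58,0,0,0,255, 0,0,-80,0,0,0,255]'
python3 - <<'E'
from h import *
to(.56,-.315,.2,9.5)
E
```

```text
time: 3.95
position: [0.3941, -0.2632, 0.1892]
tool_rot: [0.646, 0.763, 0.0, -0.001]
ft_force: [0.4, -0.2, -1.1]
grip_width: 0.0437
grip_force: 12.0
to 0.56 -0.315 0.2 9.5 : [-78.3 155.1 -11. ] [-0.  -0.1 -0.1]
```

```bash
python3 -m crank '[-15,31,-2,0,0,0,255, -35,70,-5,0,0,0,255, -55,110,-8,0,0,0,255, -72,145,-10,0,0,0,255, -78,165,-11,0,0,0,255]'
python3 -m crank '[-3,15,0,0,0,0,255, -6,33,0,0,0,0,255, -6,43,0,0,0,0,255, -6,43,0,0,0,0,255, -6,43,0,0,0,0,255]'
python3 - <<'E'
from h import *
snap('wrist','w2')
to(.6125,-.328,.2,9.5);print(proj('w2',[.6125,-.328,.016]))
E
```

```text
time: 4.37
position: [0.5743, -0.3155, 0.2003]
tool_rot: [0.646, 0.763, 0.0, 0.003]
ft_force: [0.4, -0.0, -0.6]
grip_width: 0.0437
grip_force: 12.0
time: 4.78
position: [0.6128, -0.3116, 0.1989]
tool_rot: [0.646, 0.763, -0.0, -0.001]
ft_force: [-0.2, 0.7, -1.4]
grip_width: 0.0436
grip_force: 12.0
to 0.6125 -0.328 0.2 9.5 : [-16.1  -2.5  -1. ] [-0.1 -0.1 -0. ]
[319.3 202.6]
```

View pics/w2.png

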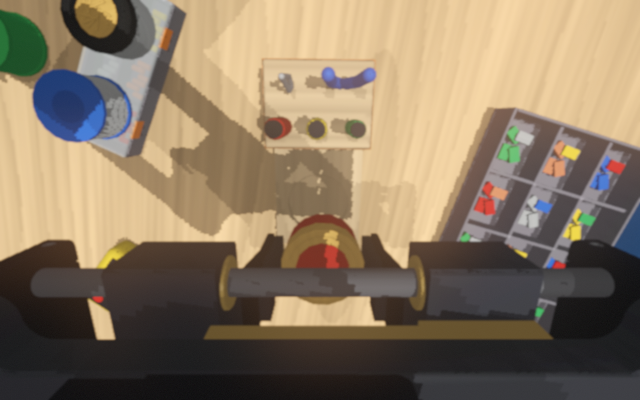

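```bash
python3 - <<'E'
from h import *
print(np.array(robot.camera('wrist')['mount']).round(3))
d=np.load('pics/w2.npz');print(d['K'].round(0))
for s in(65,135):
  for z in (.05,.06,.07,.08): print(s,z,proj('w2',np.array([.611,-.328,z])+s/1000*np.array([-.165,.986,0])))
E
```

```text
[[ 0.001 -0.963 -0.271  0.074]
 [ 1.     0.001  0.001  0.   ]
 [-0.001 -0.271  0.963 -0.137]
 [ 0.     0.     0.     1.   ]]
[[310.   0. 322.]
 [  0. 310. 203.]
 [  0.   0.   1.]]
65 0.05 [317.2 143.6]
65 0.06 [317.  144.6]
65 0.07 [316.8 145.7]
65 0.08 [316.6 146.8]
135 0.05 [317.   59.9]
135 0.06 [316.8  57.8]
135 0.07 [316.5  55.5]
135 0.08 [316.3  53.1]
```

```bash
python3 -m crank '[-10,-2,0,0,0,0,255, -18,-4,20,0,0,0,255, -18,-4,50,0,0,0,255, -18,-4,80,0,0,0,255, -18,-4,105,0,0,0,255]'
python3 -m crank '[0,0,15,0,0,0,255, 0,0,28,0,0,0,255, 0,0,36,0,0,0,255, 0,0,40,0,0,0,255, 0,0,40,0,0,0,255]'
python3 - <<'E'
from h import *
to(.611,-.328,.0448,9.5)
E
```

```text
time: 5.3
position: [0.6111, -0.3318, 0.0933]
tool_rot: [0.647, 0.763, -0.0, -0.0]
ft_force: [-0.0, -0.7, -0.6]
grip_width: 0.0437
grip_force: 12.0
time: 5.72
position: [0.6122, -0.331, 0.0543]
tool_rot: [0.647, 0.763, -0.0, -0.0]
ft_force: [-0.4, 0.0, -1.7]
grip_width: 0.0436
grip_force: 12.0
to 0.611 -0.328 0.0448 9.5 : [ 3.2 -0.7  9.5] [-0.  -0.  -0.1]
```

Now creep down with small steps and watch the force.

```bash
python3 -m crank '[1,-1,2,0,0,0,255, 2,-1,4,0,0,0,255, 2,-1,6,0,0,0,255, 2,-1,7.5,0,0,0,255, 2,-1,7.5,0,0,0,255]'
python3 -m crank '[0,0,0.5,0,0,0,255, 0,0,1,0,0,0,255, 0,0,1.5,0,0,0,255, 0,0,2,0,0,0,255, 0,0,2,0,0,0,255]'
```

```text
time: 6.13
position: [0.6112, -0.3288, 0.0472]
tool_rot: [0.646, 0.763, -0.0, 0.0]
ft_force: [-0.2, -1.0, -1.5]
grip_width: 0.0435
grip_force: 12.0
time: 6.55
position: [0.6111, -0.3289, 0.0449]
tool_rot: [0.646, 0.763, 0.0, -0.0]
ft_force: [0.6, -0.0, -1.0]
grip_width: 0.0438
grip_force: 12.0
```

```bash
python3 -m crank '[0,0,0.3,0,0,0,255, 0,0,0.6,0,0,0,255, 0,0,0.8,0,0,0,255, 0,0,0.8,0,0,0,255, 0,0,0.8,0,0,0,255]'
```

```text
time: 6.97
position: [0.6112, -0.3289, 0.0449]
tool_rot: [0.646, 0.763, -0.0, 0.0]
ft_force: [-2.2, 1.1, 4.0]
grip_width: 0.0439
grip_force: 12.0
```

```bash
python3 -m crank '[0,0,0,0,0,0,115, 0,0,0,0,0,0,100, 0,0,0,0,0,0,80, 0,0,0,0,0,0,80, 0,0,-2,0,0,0,80]'
python3 -m crank '[0,0,-10,0,0,0,60, 0,0,-30,0,0,0,0, 0,0,-60,0,0,0,0, 0,0,-95,0,0,0,0, 0,0,-130,0,0,0,0]'
python3 - <<'E'
from h import *
snap('top','top1')
crop('top1',380,110,540,230+30,'c4',4)
to(.394,-.264,.19,-15.8)
E
```

```text
time: 7.38
position: [0.6109, -0.3287, 0.0455]
tool_rot: [0.646, 0.763, -0.0, -0.001]
ft_force: [0.7, 0.5, 0.1]
grip_width: 0.0585
grip_force: 0.0
time: 7.8
position: [0.6108, -0.3287, 0.1777]
tool_rot: [0.646, 0.763, -0.0, -0.0]
ft_force: [1.1, -1.0, 0.2]
grip_width: 0.0833
grip_force: 0.0
to 0.394 -0.264 0.19 -15.8 : [ 102.7 -206.6   -6.2] [ 0.7  0.5 25.3]
```

View pics/c4.png

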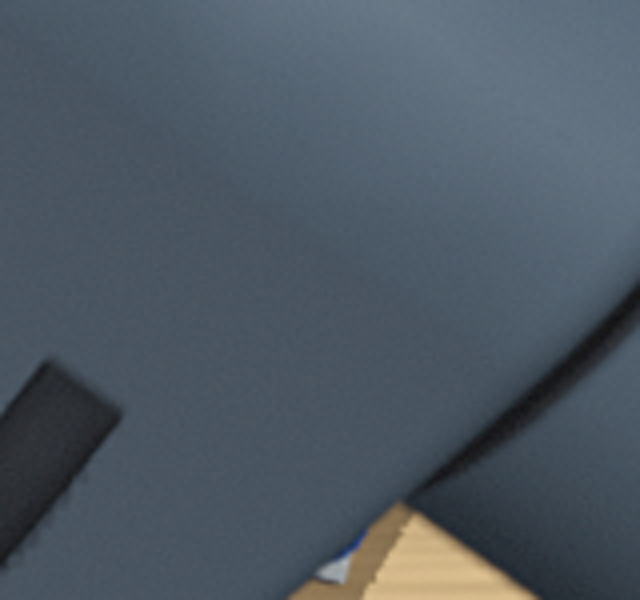

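```bash
python3 -m crank '[16,-32,-2,0,0,7,0, 34,-68,-4,0,0,14,0, 53,-106,-6,0,0,21,0, 71,-143,-6,0,0,25,0, 89,-180,-6,0,0,25,0]'
python3 - <<'E'
from h import *
to(.394,-.264,.19,-15.8)
E
```

```text
time: 8.27
position: [0.4175, -0.27, 0.1832]
tool_rot: [0.797, 0.604, 0.0, 0.001]
ft_force: [-0.0, -0.3, 0.4]
grip_width: 0.0869
grip_force: 0.0
to 0.394 -0.264 0.19 -15.8 : [ -0.5 -24.3  -6.9] [0.1 0.1 0.2]
```

```bash
python3 -m crank '[0,-15,-4,0,0,0,0, 0,-24,-7,0,0,0,0, 0,-24,-7,0,0,0,0, 0,-24,-7,0,0,0,0, 0,-24,-7,0,0,0,0]'
python3 - <<'E'
from h import *
snap('wrist','w3')
to(.394,-.264,.19,-15.8)
print(proj('w3',[.394,-.264,.07]),proj('w3',[.417,-.192,.072]))
E
```

```text
time: 8.68
position: [0.3977, -0.2658, 0.1898]
tool_rot: [0.796, 0.605, 0.0, 0.002]
ft_force: [0.9, -0.6, -0.2]
grip_width: 0.0867
grip_force: 0.0
to 0.394 -0.264 0.19 -15.8 : [ 0.5 -3.9 -0.5] [0.1 0.1 0.3]
[316.4 203.4] [319.7 111.9]
```

View pics/w3.png

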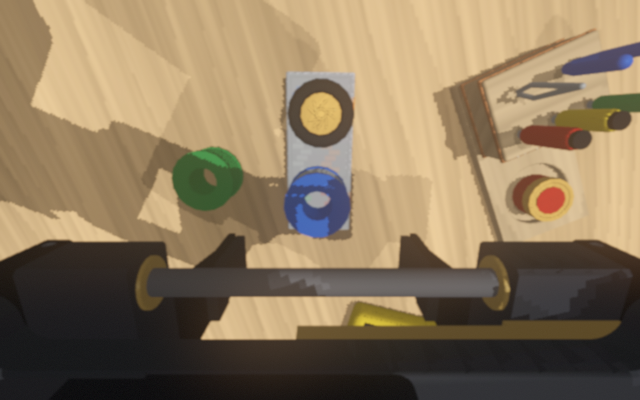

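Flux stands level in its pocket at (545,200). The reel top is at (317,202) and the cleaner at (320,112), both where predicted.

```bash
python3 -m crank '[0,0,25,0,0,0,0, 0,0,50,0,0,0,0, 0,0,75,0,0,0,0, 0,0,75,0,0,0,0, 0,0,75,0,0,0,0]'
python3 - <<'E'
from h import *
to(.394,-.2645,.069,-15.8)
E
```

```text
time: 9.15
position: [0.3962, -0.2641, 0.1131]
tool_rot: [0.796, 0.605, -0.0, -0.001]
ft_force: [0.5, 0.5, 0.6]
grip_width: 0.0869
grip_force: 0.0
to 0.394 -0.2645 0.069 -15.8 : [-1.1 -1.8 44.1] [-0.1 -0.1  0.3]
```

```bash
python3 -m crank '[0,-1,20,0,0,0,0, 0,-2,36,0,0,0,0, 0,-2,42,0,0,0,0, 0,-2,44,0,0,0,0, 0,-2,44,0,0,0,50]' 20
python3 -m crank '[0,0,0,0,0,0,70, 0,0,0,0,0,0,255, 0,0,0,0,0,0,255, 0,0,0,0,0,0,255, 0,0,0,0,0,0,255]'
```

```text
time: 9.57
position: [0.3946, -0.2642, 0.0708]
tool_rot: [0.796, 0.605, 0.0, 0.001]
ft_force: [-0.2, -0.1, -0.2]
grip_width: 0.0847
grip_force: 0.0
time: 9.98
position: [0.3941, -0.264, 0.0708]
tool_rot: [0.796, 0.605, 0.0, 0.0]
ft_force: [-0.7, 0.4, 3.5]
grip_width: 0.0582
grip_force: 20.0
```

```bash
python3 -m crank '[0,0,-4,0,0,0,255, 0,0,-14,0,0,0,255, 0,0,-39,0,0,0,255, 0,0,-70,0,0,0,255, 0,0,-100,0,0,0,255]'
python3 - <<'E'
from h import *
to(.63,-.06,.205,-15.8)
E
```

```text
time: 10.4
position: [0.3931, -0.2629, 0.1707]
tool_rot: [0.796, 0.605, -0.0, -0.002]
ft_force: [0.3, -0.4, -3.6]
grip_width: 0.0583
grip_force: 20.0
to 0.63 -0.06 0.205 -15.8 : [259.  173.7 -34.3] [-0.2 -0.1  0.2]
```

```bash
python3 -m crank '[20,12,-15,0,0,0,255, 48,30,-30,0,0,0,255, 78,50,-34,0,0,0,255, 108,70,-34,0,0,0,255, 138,91,-34,0,0,0,255]'
python3 -m crank '[30,20,0,0,0,0,255, 60,41,0,0,0,0,255, 90,61,0,0,0,0,255, 112,76,0,0,0,0,255, 120,82,0,0,0,0,255]'
python3 -m crank '[0,0,0,0,0,0,255, 0,0,0,0,0,0,255, 0,0,0,0,0,0,255, 0,0,0,0,0,0,255, 0,0,0,0,0,0,255]'
python3 - <<'E'
from h import *
snap('wrist','w4')
print(proj('w4',[.647,.0135,.072]),proj('w4',[.647,.0135,.014]),robot.get_obs()['position'])
E
```

```text
time: 10.82
position: [0.5189, -0.1537, 0.2047]
tool_rot: [0.796, 0.605, -0.0, -0.0]
ft_force: [0.0, -1.5, -3.0]
grip_width: 0.058
grip_force: 20.0
time: 11.23
position: [0.6319, -0.0583, 0.2036]
tool_rot: [0.795, 0.606, 0.001, -0.0]
ft_force: [0.3, 0.0, -2.9]
grip_width: 0.0581
grip_force: 20.0
time: 11.65
position: [0.6286, -0.0627, 0.2043]
tool_rot: [0.797, 0.604, -0.0, -0.0]
ft_force: [-0.7, 0.5, -2.8]
grip_width: 0.058
grip_force: 20.0
[318.4 109.7] [319.1 110.7] [ 0.62890853 -0.06257217  0.20436434]
```

View pics/w4.png

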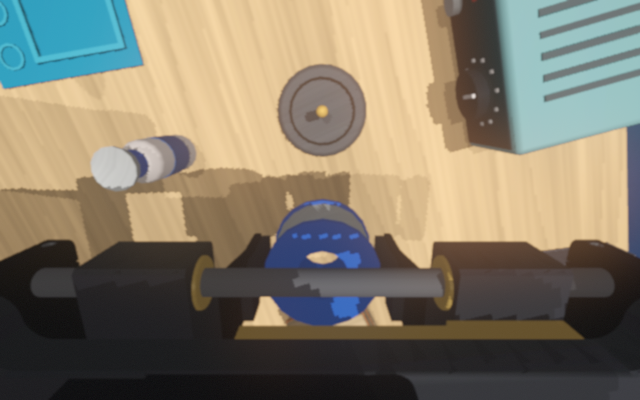

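```bash
python3 - <<'E'
from h import *
a=px('w4',322,111,.072);b=px('w4',322,110,.014);print(a,b)
m=(a+b)/2
to(m[0],m[1],.204,-15.8)
E
```

```text
[0.6496 0.0117 0.072 ] [0.65   0.0134 0.014 ]
to 0.6497999999999999 0.01255 0.204 -15.8 : [78.  -0.1  0.4] [-0.   0.   0.2]
```

```bash
python3 -m crank '[15,0,0,0,0,0,255, 35,0,0,0,0,0,255, 55,0,0,0,0,0,255, 70,0,0,0,0,0,255, 77,0,0,0,0,0,255]'
python3 -m crank '[0,0,10,0,0,0,255, 0,0,25,0,0,0,255, 0,0,45,0,0,0,255, 0,0,65,0,0,0,255, 0,0,75,0,0,0,255]'
python3 - <<'E'
from h import *
to(.6498,.0120,.0548,-15.8)
E
```

```text
time: 12.12
position: [0.6506, 0.0151, 0.2044]
tool_rot: [0.796, 0.606, 0.0, -0.0]
ft_force: [0.9, 0.0, -3.1]
grip_width: 0.0579
grip_force: 20.0
time: 12.53
position: [0.6483, 0.012, 0.1261]
tool_rot: [0.796, 0.605, -0.002, -0.002]
ft_force: [-0.9, 0.9, -2.7]
grip_width: 0.0586
grip_force: 20.0
to 0.6498 0.012 0.0548 -15.8 : [ 0.5  1.8 71.2] [-0.3  0.1  0.2]
```

```bash
python3 -m crank '[0,1,12,0,0,0,255, 0,1,24,0,0,0,255, 0,1,36,0,0,0,255, 0,1,46,0,0,0,255, 0,1,52,0,0,0,255]'
python3 -m crank '[0,0,6,0,0,0,255, 0,0,11,0,0,0,255, 0,0,14,0,0,0,255, 0,0,16,0,0,0,255, 0,0,16,0,0,0,255]'
python3 - <<'E'
from h import *
to(.6498,.0120,.0548,-15.8)
E
```

```text
time: 12.95
position: [0.6508, 0.0123, 0.0758]
tool_rot: [0.796, 0.605, -0.001, -0.001]
ft_force: [-0.0, -0.1, -2.7]
grip_width: 0.0582
grip_force: 20.0
time: 13.37
position: [0.6513, 0.0124, 0.0611]
tool_rot: [0.796, 0.605, -0.0, -0.0]
ft_force: [0.2, -0.8, -3.3]
grip_width: 0.0579
grip_force: 20.0
to 0.6498 0.012 0.0548 -15.8 : [-0.8 -1.3  6.3] [-0.   0.   0.3]
```

```bash
python3 -m crank '[0,0,1.5,0,0,0,255, 0,0,3,0,0,0,255, 0,0,4.5,0,0,0,255, 0,0,5.5,0,0,0,255, 0,0,5.5,0,0,0,255]'
python3 -m crank '[0,0,0.3,0,0,0,255, 0,0,0.6,0,0,0,255, 0,0,0.9,0,0,0,255, 0,0,1.2,0,0,0,255, 0,0,1.2,0,0,0,255]'
```

```text
time: 13.78
position: [0.6512, 0.0124, 0.0556]
tool_rot: [0.796, 0.605, -0.0, -0.0]
ft_force: [0.9, 0.3, -3.3]
grip_width: 0.0586
grip_force: 20.0
time: 14.2
position: [0.6514, 0.0124, 0.0549]
tool_rot: [0.796, 0.605, 0.0, 0.0]
ft_force: [-1.4, -0.0, -0.3]
grip_width: 0.0582
grip_force: 20.0
```

```bash
python3 -m crank '[0,0,0.3,0,0,0,255, 0,0,0.3,0,0,0,78, 0,0,0.3,0,0,0,65, 0,0,0.3,0,0,0,40, 0,0,0.3,0,0,0,40]'
python3 -m crank '[0,0,-2,0,0,0,20, 0,0,-15,0,0,0,0, 0,0,-45,0,0,0,0, 0,0,-80,0,0,0,0, 0,0,-120,0,0,0,0]'
python3 - <<'E'
from h import *
to(.417,-.1925,.175,-15.8)
E
```

```text
time: 14.62
position: [0.6517, 0.0123, 0.0544]
tool_rot: [0.796, 0.605, 0.0, 0.0]
ft_force: [-0.0, -0.1, 0.2]
grip_width: 0.0699
grip_force: 0.0
time: 15.03
position: [0.6502, 0.0125, 0.1749]
tool_rot: [0.796, 0.605, -0.001, -0.001]
ft_force: [-0.3, -0.7, 1.4]
grip_width: 0.0865
grip_force: 0.0
to 0.417 -0.1925 0.175 -15.8 : [-260.  -169.7    0.5] [-0.2  0.   0.3]
```

```bash
python3 -m crank '[-30,-20,0,0,0,0,0, -62,-41,0,0,0,0,0, -95,-62,0,0,0,0,0, -128,-84,0,0,0,0,0, -160,-105,0,0,0,0,0]' >/dev/null
python3 -m crank '[-32,-21,0,0,0,0,0, -62,-41,0,0,0,0,0, -86,-56,0,0,0,0,0, -98,-63,0,0,0,0,0, -100,-65,0,0,0,0,0]'
python3 -m crank '[0,0,10,0,0,0,0, 0,0,30,0,0,0,0, 0,0,50,0,0,0,0, 0,0,60,0,0,0,0, 0,0,60,0,0,0,0]'
python3 - <<'E'
from h import *
to(.417,-.1925,.07,-15.8)
E
```

```text
time: 15.87
position: [0.4166, -0.1943, 0.1753]
tool_rot: [0.797, 0.604, -0.0, 0.001]
ft_force: [-0.1, -0.0, -0.9]
grip_width: 0.0868
grip_force: 0.0
time: 16.28
position: [0.4178, -0.1915, 0.1131]
tool_rot: [0.796, 0.605, -0.0, -0.001]
ft_force: [-0.3, 0.9, 0.1]
grip_width: 0.0872
grip_force: 0.0
to 0.417 -0.1925 0.07 -15.8 : [-1.2 -0.4 43.1] [-0.1 -0.1  0.3]
```

```bash
python3 -m crank '[-1,-1,20,0,0,0,0, -1,-1,35,0,0,0,0, -1,-1,41,0,0,0,0, -1,-1,42.5,0,0,0,0, -1,-1,42.5,0,0,0,50]' 18
python3 -m crank '[0,0,0,0,0,0,75, 0,0,0,0,0,0,255, 0,0,0,0,0,0,255, 0,0,0,0,0,0,255, 0,0,0,0,0,0,255]'
python3 -m crank '[0,0,-4,0,0,0,255, 0,0,-14,0,0,0,255, 0,0,-39,0,0,0,255, 0,0,-70,0,0,0,255, 0,0,-105,0,0,0,255]'
python3 - <<'E'
from h import *
to(.58,.28,.215,-11.6)
to(.43,0,.215,-11.6)
E
```

```text
time: 16.7
position: [0.4172, -0.1932, 0.0721]
tool_rot: [0.796, 0.605, 0.0, 0.0]
ft_force: [-0.2, -0.8, -0.3]
grip_width: 0.0846
grip_force: 0.0
time: 17.12
position: [0.4168, -0.1934, 0.0721]
tool_rot: [0.796, 0.605, 0.0, 0.0]
ft_force: [0.2, -0.3, 0.5]
grip_width: 0.0551
grip_force: 0.0
time: 17.53
position: [0.4154, -0.1924, 0.1769]
tool_rot: [0.796, 0.605, -0.001, -0.002]
ft_force: [0.5, -1.1, -2.1]
grip_width: 0.0538
grip_force: 18.0
to 0.58 0.28 0.215 -11.6 : [499.3  31.7 -37.3] [-0.2 -0.1 -4. ]
to 0.43 0 0.215 -11.6 : [189.3 -37.7 -37.6] [-0.2 -0.1 -4. ]
```

```bash
python3 -m crank '[25,0,-25,0,0,-1,255, 60,0,-55,0,0,-2,255, 98,0,-70,0,0,-3,255, 136,0,-70,0,0,-4,255, 174,0,-70,0,0,-4,255]'
python3 - <<'E'
from h import *
to(.54,.29,.245,-11.6)
E
```

```text
time: 17.95
position: [0.4638, -0.024, 0.2486]
tool_rot: [0.775, 0.632, 0.001, 0.001]
ft_force: [0.7, -0.0, -1.1]
grip_width: 0.0537
grip_force: 18.0
to 0.54 0.29 0.245 -11.6 : [322.9  11.7   3.6] [0.2 0.  0. ]
```

```bash
python3 -m crank '[36,1,0,0,0,0,255, 72,2,0,0,0,0,255, 108,4,0,0,0,0,255, 144,5,0,0,0,0,255, 180,6,0,0,0,0,255]' >/dev/null
python3 -m crank '[36,1,0,0,0,0,255, 72,2,0,0,0,0,255, 108,4,0,0,0,0,255, 132,5,0,0,0,0,255, 140,5,0,0,0,0,255]'
python3 -m crank '[0,0,0,0,0,0,255, 0,0,0,0,0,0,255, 0,0,0,0,0,0,255, 0,0,0,0,0,0,255, 0,0,0,0,0,0,255]' >/dev/null
python3 - <<'E'
from h import *
snap('wrist','w5')
print(robot.get_obs()['position'],proj('w5',[.6065,.342,.016]))
E
```

```text
time: 18.78
position: [0.5381, 0.2894, 0.2464]
tool_rot: [0.774, 0.634, 0.001, -0.0]
ft_force: [-0.7, -0.1, -0.9]
grip_width: 0.0534
grip_force: 18.0
[0.53808622 0.28449742 0.2469612 ] [370.4 118.4]
```

View pics/w5.png

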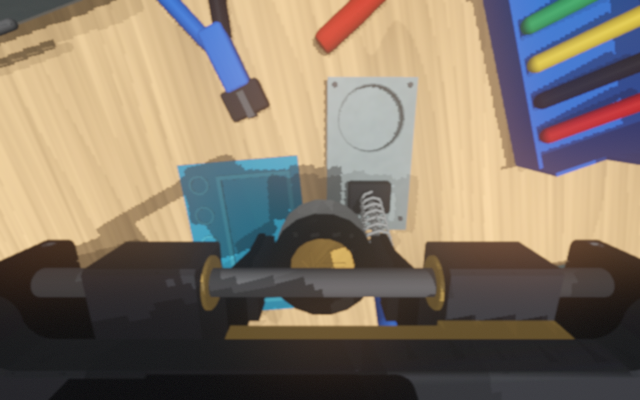

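The well centre is at (371,118), within 1 mm of the estimate. Next I move over it and lower.

```bash
python3 - <<'E'
from h import *
p=px('w5',371.5,118,.016);print(p);to(p[0],p[1]-.001,.246,-11.6)
E
```

```text
[0.6079 0.3422 0.016 ]
to 0.6079 0.3412 0.246 -11.6 : [69.6 56.9  0.9] [-0.  0. -0.]
```

```bash
python3 -m crank '[18,14,0,0,0,0,255, 36,29,0,0,0,0,255, 54,44,0,0,0,0,255, 65,53,0,0,0,0,255, 69.5,57,0,0,0,0,255]'
python3 -m crank '[0,0,10,0,0,0,255, 0,0,30,0,0,0,255, 0,0,60,0,0,0,255, 0,0,90,0,0,0,255, 0,0,110,0,0,0,255]'
python3 - <<'E'
from h import *
to(.608,.3412,.0461,-11.6)
E
```

```text
time: 19.67
position: [0.6096, 0.3429, 0.2467]
tool_rot: [0.775, 0.632, 0.001, 0.0]
ft_force: [0.1, -0.3, -1.9]
grip_width: 0.0538
grip_force: 18.0
time: 20.08
position: [0.6049, 0.3405, 0.1333]
tool_rot: [0.775, 0.632, -0.003, -0.001]
ft_force: [-1.2, -0.5, -2.1]
grip_width: 0.0536
grip_force: 18.0
to 0.608 0.3412 0.0461 -11.6 : [ 1.6  3.4 87.1] [-0.3  0.2  0. ]
```

```bash
python3 -m crank '[0,2,20,0,0,0,255, 0,2,40,0,0,0,255, 0,2,58,0,0,0,255, 0,2,68,0,0,0,255, 0,2,72,0,0,0,255]'
python3 -m crank '[0,0,2,0,0,0,255, 0,0,4,0,0,0,255, 0,0,5,0,0,0,255, 0,0,6,0,0,0,255, 0,0,6,0,0,0,255]'
python3 - <<'E'
from h import *
to(.608,.3412,.0461,-11.6)
E
```

```text
time: 20.5
position: [0.6074, 0.3406, 0.0622]
tool_rot: [0.775, 0.632, -0.003, -0.001]
ft_force: [0.8, -0.2, -1.2]
grip_width: 0.0537
grip_force: 18.0
time: 20.92
position: [0.6102, 0.3422, 0.0596]
tool_rot: [0.775, 0.632, 0.001, 0.0]
ft_force: [0.7, -0.3, -0.9]
grip_width: 0.0533
grip_force: 18.0
to 0.608 0.3412 0.0461 -11.6 : [-1.4 -2.  13.5] [ 0.1 -0.   0.1]
```

```bash
python3 -m crank '[-1,-1,2,0,0,0,255, -1,-1.5,4,0,0,0,255, -1,-1.5,6,0,0,0,255, -1,-1.5,8,0,0,0,255, -1,-1.5,8,0,0,0,255]'
python3 -m crank '[0,0,0.5,0,0,0,255, 0,0,1,0,0,0,255, 0,0,1.5,0,0,0,255, 0,0,2,0,0,0,255, 0,0,2,0,0,0,255]'
python3 -m crank '[0,0,0.4,0,0,0,255, 0,0,0.8,0,0,0,255, 0,0,1.2,0,0,0,255, 0,0,1.6,0,0,0,255, 0,0,1.6,0,0,0,255]'
```

```text
time: 21.33
position: [0.6077, 0.3412, 0.0501]
tool_rot: [0.775, 0.632, -0.0, -0.0]
ft_force: [0.2, -0.6, -2.2]
grip_width: 0.0535
grip_force: 18.0
time: 21.75
position: [0.6081, 0.3413, 0.0487]
tool_rot: [0.775, 0.632, -0.0, -0.0]
ft_force: [0.5, 0.5, -2.1]
grip_width: 0.053
grip_force: 18.0
time: 22.17
position: [0.608, 0.3413, 0.047]
tool_rot: [0.775, 0.632, -0.0, -0.0]
ft_force: [-0.1, 0.3, -1.7]
grip_width: 0.0534
grip_force: 18.0
```

```bash
python3 -m crank '[0,0,0.3,0,0,0,255, 0,0,0.6,0,0,0,255, 0,0,0.9,0,0,0,255, 0,0,1.2,0,0,0,255, 0,0,1.2,0,0,0,255]'
```

```text
time: 22.58
position: [0.6082, 0.3413, 0.0463]
tool_rot: [0.775, 0.632, 0.0, 0.0]
ft_force: [-0.2, 0.0, 1.2]
grip_width: 0.0535
grip_force: 18.0
```

```bash
python3 -m crank '[0,0,0,0,0,0,88, 0,0,0,0,0,0,75, 0,0,0,0,0,0,50, 0,0,0,0,0,0,50, 0,0,-2,0,0,0,50]'
python3 -m crank '[0,0,-20,0,0,0,30, 0,0,-55,0,0,0,0, 0,0,-95,0,0,0,0, 0,0,-135,0,0,0,0, 0,0,-165,0,0,0,0]'
python3 - <<'E'
from h import *
snap('wrist','w6')
to(.43,.05,.22,-15.8); to(.405,-.226,.22,-15.8)
E
```

```text
time: 23.0
position: [0.6079, 0.3412, 0.0476]
tool_rot: [0.775, 0.632, -0.0, -0.0]
ft_force: [0.6, 0.7, 0.2]
grip_width: 0.0682
grip_force: 0.0
time: 23.42
position: [0.609, 0.3417, 0.2168]
tool_rot: [0.775, 0.632, 0.002, 0.001]
ft_force: [0.6, 1.3, 0.2]
grip_width: 0.0863
grip_force: 0.0
to 0.43 0.05 0.22 -15.8 : [-323.6 -119.9   -0.7] [ 0.7 -0.5  4.3]
to 0.405 -0.226 0.22 -15.8 : [-599.   -89.3   -2.6] [ 0.7 -0.5  4.3]
```

View pics/w6.png

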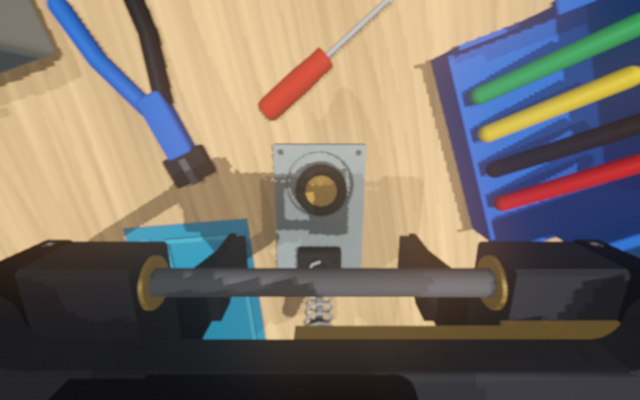

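```bash
python3 -m crank '[-15,-25,-15,0,0,1,0, -40,-50,-25,0,0,2,0, -72,-70,-25,0,0,3,0, -106,-85,-25,0,0,4,0, -142,-95,-25,0,0,4,0]' >/dev/null
python3 -m crank '[-38,-3,0,0,0,0,0, -76,-6,0,0,0,0,0, -114,-9,0,0,0,0,0, -152,-12,0,0,0,0,0, -190,-15,0,0,0,0,0]'
python3 - <<'E'
from h import *
to(.405,-.2265,.18,-15.8)
E
```

```text
time: 24.3
position: [0.4204, 0.0408, 0.2382]
tool_rot: [0.796, 0.605, 0.0, 0.0]
ft_force: [0.7, -1.1, 0.1]
grip_width: 0.0873
grip_force: 0.0
to 0.405 -0.2265 0.18 -15.8 : [-261.7   56.5   58.2] [0.1 0.  0.3]
```

```bash
python3 -m crank '[-38,8,0,0,0,0,0, -76,16,0,0,0,0,0, -114,24,10,0,0,0,0, -152,32,20,0,0,0,0, -190,40,30,0,0,0,0]' >/dev/null
python3 -m crank '[-36,8,10,0,0,0,0, -62,14,25,0,0,0,0, -72,17,30,0,0,0,0, -72,17,30,0,0,0,0, -72,17,30,0,0,0,0]'
python3 -m crank '[0,0,0,0,0,0,0, 0,0,0,0,0,0,0, 0,0,0,0,0,0,0, 0,0,0,0,0,0,0, 0,0,0,0,0,0,0]' >/dev/null
python3 - <<'E'
from h import *
snap('wrist','w7');to(.405,-.2265,.18,-15.8)
e=np.array([.2723,.9622,0]);n=np.array([.9622,-.2723,0])
for a,b in((75,31),(75,-31),(-75,-31),(-75,31)):print(proj('w7',np.array([.405,-.2265,.03])+a/1000*e+b/1000*n))
E
```

```text
time: 25.13
position: [0.4055, -0.2248, 0.1778]
tool_rot: [0.797, 0.605, 0.0, -0.001]
ft_force: [-0.2, 1.0, -0.2]
grip_width: 0.0868
grip_force: 0.0
to 0.405 -0.2265 0.18 -15.8 : [-1.8 -0.7 -1.7] [0.  0.  0.3]
[356.3 116.5]
[286.3 116. ]
[289.9 269.2]
[350.9 269.5]
```

View pics/w7.png

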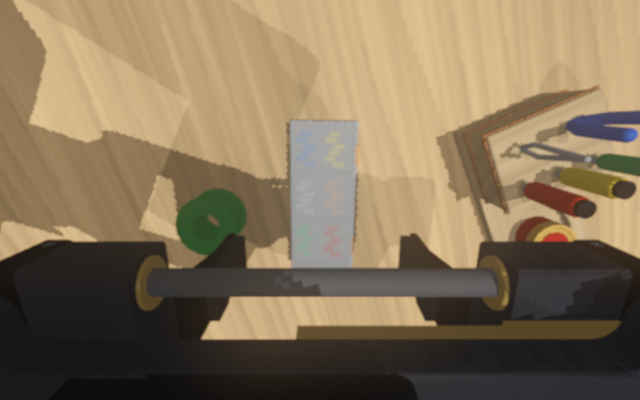

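The case is empty and centred at about (323,195), a few mm from the estimate. I correct for that and grasp it at the middle.

```bash
python3 - <<'E'
from h import *
to(.4060,-.2295,.037,-15.8)
E
python3 -m crank '[-4,1,25,0,0,0,0, -4,1,55,0,0,0,0, -4,1,85,0,0,0,0, -4,1,100,0,0,0,0, -4,1,105,0,0,0,0]'
python3 - <<'E'
from h import *
to(.4060,-.2295,.037,-15.8)
E
```

```text
to 0.406 -0.2295 0.037 -15.8 : [ -4.4   1.  141.3] [0.  0.  0.3]
time: 26.02
position: [0.4048, -0.2286, 0.0708]
tool_rot: [0.796, 0.605, -0.0, -0.002]
ft_force: [0.2, 0.0, -0.5]
grip_width: 0.087
grip_force: 0.0
to 0.406 -0.2295 0.037 -15.8 : [-0.6  1.5 33.8] [-0.2 -0.1  0.3]
```

```bash
python3 -m crank '[0,0.5,15,0,0,0,0, 0,0.5,27,0,0,0,0, 0,0.5,34,0,0,0,0, 0,0.5,36,0,0,0,0, 0,0.5,36,0,0,0,40]' 30
python3 -m crank '[0,0,0,0,0,0,60, 0,0,0,0,0,0,255, 0,0,0,0,0,0,255, 0,0,0,0,0,0,255, 0,0,0,0,0,0,255]'
python3 -m crank '[0,0,0,0,0,0,255, 0,0,0,0,0,0,255, 0,0,0,0,0,0,255, 0,0,0,0,0,0,255, 0,0,0,0,0,0,255]'
```

```text
time: 26.43
position: [0.4065, -0.2298, 0.0371]
tool_rot: [0.796, 0.605, -0.0, -0.0]
ft_force: [0.9, -0.1, 0.2]
grip_width: 0.0846
grip_force: 0.0
time: 26.85
position: [0.4063, -0.2298, 0.0375]
tool_rot: [0.796, 0.605, 0.0, 0.0]
ft_force: [0.2, -0.0, 4.0]
grip_width: 0.062
grip_force: 30.0
time: 27.27
position: [0.4063, -0.2298, 0.0375]
tool_rot: [0.796, 0.605, 0.0, 0.0]
ft_force: [-1.5, -0.9, 5.8]
grip_width: 0.0619
grip_force: 30.0
```

```bash
python3 -m crank '[0,0,-3,0,0,0,255, 0,0,-13,0,0,0,255, 0,0,-38,0,0,0,255, 0,0,-70,0,0,0,255, 0,0,-105,0,0,0,255]'
python3 -m crank '[0,0,-25,0,0,0,255, 0,0,-45,0,0,0,255, 0,0,-58,0,0,0,255, 0,0,-60,0,0,0,255, 0,0,-60,0,0,0,255]'
python3 - <<'E'
from h import *
to(.445,.2175,.2,-6.5)
E
```

```text
time: 27.68
position: [0.4054, -0.2289, 0.1425]
tool_rot: [0.796, 0.605, -0.0, -0.002]
ft_force: [1.5, -0.2, -2.2]
grip_width: 0.0617
grip_force: 29.9
time: 28.1
position: [0.4064, -0.2298, 0.2029]
tool_rot: [0.796, 0.605, 0.0, 0.001]
ft_force: [0.3, 0.2, -2.1]
grip_width: 0.0617
grip_force: 29.9
to 0.445 0.2175 0.2 -6.5 : [441.3 -82.6   2.3] [ 0.1  0.1 -9. ]
```

```bash
python3 -m crank '[20,-4,0,0,0,-1,255, 50,-9,0,0,0,-3,255, 84,-16,0,0,0,-5,255, 118,-22,0,0,0,-7,255, 152,-28,0,0,0,-9,255]'
python3 - <<'E'
from h import *
to(.445,.2175,.2,-6.5)
E
```

```text
time: 28.52
position: [0.4188, -0.0741, 0.2006]
tool_rot: [0.746, 0.666, -0.001, -0.002]
ft_force: [0.8, 0.9, -2.0]
grip_width: 0.0617
grip_force: 29.9
to 0.445 0.2175 0.2 -6.5 : [292.7  -7.1   1. ] [-0.2 -0.1 -0. ]
```

```bash
python3 -m crank '[34,-1,0,0,0,0,255, 68,-2,0,0,0,0,255, 102,-3,0,0,0,0,255, 136,-4,0,0,0,0,255, 170,-5,0,0,0,0,255]' >/dev/null
python3 -m crank '[34,-1,0,0,0,0,255, 68,-1,0,0,0,0,255, 98,-2,0,0,0,0,255, 116,-2,0,0,0,0,255, 122,-2,0,0,0,0,255]' >/dev/null
python3 -m crank '[0,0,0,0,0,0,255, 0,0,10,0,0,0,255, 0,0,35,0,0,0,255, 0,0,60,0,0,0,255, 0,0,80,0,0,0,255]'
python3 -m crank '[0,0,10,0,0,0,255, 0,0,18,0,0,0,255, 0,0,20,0,0,0,255, 0,0,20,0,0,0,255, 0,0,20,0,0,0,255]'
python3 - <<'E'
from h import *
to(.445,.2175,.0405,-6.5)
snap('wrist','w8')
E
```

```text
time: 29.77
position: [0.4454, 0.2134, 0.1202]
tool_rot: [0.747, 0.665, -0.001, -0.0]
ft_force: [-0.6, -0.8, -1.5]
grip_width: 0.0613
grip_force: 29.9
time: 30.18
position: [0.4471, 0.215, 0.1026]
tool_rot: [0.746, 0.665, 0.001, 0.0]
ft_force: [0.8, -0.1, -2.1]
grip_width: 0.0617
grip_force: 29.9
to 0.445 0.2175 0.0405 -6.5 : [ 2.3 -2.4 62.1] [ 0.1 -0.  -0.1]
```

```bash
python3 -m crank '[2,-1,12,0,0,0,255, 2,-2,26,0,0,0,255, 2,-2,38,0,0,0,255, 2,-2,48,0,0,0,255, 2,-2,52,0,0,0,255]'
python3 -m crank '[0,0,1,0,0,0,255, 0,0,2,0,0,0,255, 0,0,3,0,0,0,255, 0,0,4,0,0,0,255, 0,0,4,0,0,0,255]'
python3 - <<'E'
from h import *
to(.445,.2175,.0405,-6.5)
E
```

```text
time: 30.65
position: [0.4447, 0.2173, 0.0495]
tool_rot: [0.746, 0.666, -0.0, 0.0]
ft_force: [-0.7, 0.3, -2.4]
grip_width: 0.0617
grip_force: 29.9
time: 31.07
position: [0.4449, 0.2173, 0.0462]
tool_rot: [0.746, 0.666, 0.0, 0.0]
ft_force: [0.1, 0.9, -2.7]
grip_width: 0.0625
grip_force: 29.9
to 0.445 0.2175 0.0405 -6.5 : [0.2 0.1 5.7] [ 0. -0. -0.]
```

```bash
python3 -m crank '[0,0,0.8,0,0,0,255, 0,0,1.6,0,0,0,255, 0,0,2.4,0,0,0,255, 0,0,3,0,0,0,255, 0,0,3,0,0,0,255]'
python3 -m crank '[0,0,0.5,0,0,0,255, 0,0,1,0,0,0,255, 0,0,1.5,0,0,0,255, 0,0,1.8,0,0,0,255, 0,0,1.8,0,0,0,255]'
python3 -m crank '[0,0,0.2,0,0,0,255, 0,0,0.4,0,0,0,255, 0,0,0.6,0,0,0,255, 0,0,0.6,0,0,0,255, 0,0,0.6,0,0,0,255]'
```

```text
time: 31.48
position: [0.4446, 0.2173, 0.0428]
tool_rot: [0.746, 0.666, -0.0, -0.0]
ft_force: [-0.7, -0.1, -1.7]
grip_width: 0.0617
grip_force: 29.9
time: 31.9
position: [0.4446, 0.2173, 0.0411]
tool_rot: [0.746, 0.666, -0.0, -0.0]
ft_force: [0.0, -0.4, -2.9]
grip_width: 0.0618
grip_force: 29.9
time: 32.32
position: [0.4447, 0.2173, 0.0406]
tool_rot: [0.746, 0.666, 0.0, 0.0]
ft_force: [-0.3, 1.3, -2.6]
grip_width: 0.062
grip_force: 29.9
```

```bash
python3 -m crank '[0,0,0.3,0,0,0,255, 0,0,0.6,0,0,0,255, 0,0,0.9,0,0,0,255, 0,0,0.9,0,0,0,255, 0,0,0.9,0,0,0,255]'
```

```text
time: 32.73
position: [0.4447, 0.2173, 0.0405]
tool_rot: [0.746, 0.666, 0.0, 0.0]
ft_force: [-0.2, 0.3, 6.8]
grip_width: 0.0619
grip_force: 29.9
```

```bash
python3 -m crank '[0,0,-0.5,0,0,0,255, 0,0,-0.5,0,0,0,68, 0,0,-0.5,0,0,0,55, 0,0,-0.5,0,0,0,30, 0,0,-0.5,0,0,0,30]'
python3 -m crank '[0,0,-5,0,0,0,10, 0,0,-25,0,0,0,0, 0,0,-60,0,0,0,0, 0,0,-95,0,0,0,0, 0,0,-130,0,0,0,0]'
python3 -m crank '[0,0,-30,0,0,0,0, 0,0,-60,0,0,0,0, 0,0,-80,0,0,0,0, 0,0,-85,0,0,0,0, 0,0,-85,0,0,0,0]'
python3 - <<'E'
from h import *
to(.27,.56,.25,-6.5)
E
```

```text
time: 33.15
position: [0.4447, 0.2173, 0.0401]
tool_rot: [0.746, 0.666, 0.0, 0.0]
ft_force: [-0.1, 0.2, -0.1]
grip_width: 0.0733
grip_force: 0.0
time: 33.57
position: [0.444, 0.2171, 0.1715]
tool_rot: [0.746, 0.666, -0.001, -0.0]
ft_force: [0.6, 0.0, 0.4]
grip_width: 0.0865
grip_force: 0.0
time: 33.98
position: [0.4453, 0.2175, 0.2569]
tool_rot: [0.746, 0.666, 0.002, 0.001]
ft_force: [0.0, 0.2, 0.1]
grip_width: 0.0868
grip_force: 0.0
to 0.27 0.56 0.25 -6.5 : [ 320.3 -213.2    6.5] [ 0.2 -0.1 -0. ]
```

```bash
python3 -m crank '[-35,-4,0,0,0,0,0, -70,-8,0,0,0,0,0, -105,-12,0,0,0,0,0, -140,-16,0,0,0,0,0, -175,-18,0,0,0,0,0]' >/dev/null
python3 -m crank '[-30,0,0,0,0,0,0, -55,0,0,0,0,0,0, -70,0,0,0,0,0,0, -70,0,0,0,0,0,0, -70,0,0,0,0,0,0]'
python3 - <<'E'
from h import *
snap('scene','sc1');crop('sc1',150,100,490,350,'c5',2.35)
E
```

```text
time: 34.82
position: [0.3978, -0.0242, 0.2538]
tool_rot: [0.747, 0.665, -0.001, -0.002]
ft_force: [0.5, 0.3, 0.5]
grip_width: 0.0868
grip_force: 0.0
```

View pics/c5.png

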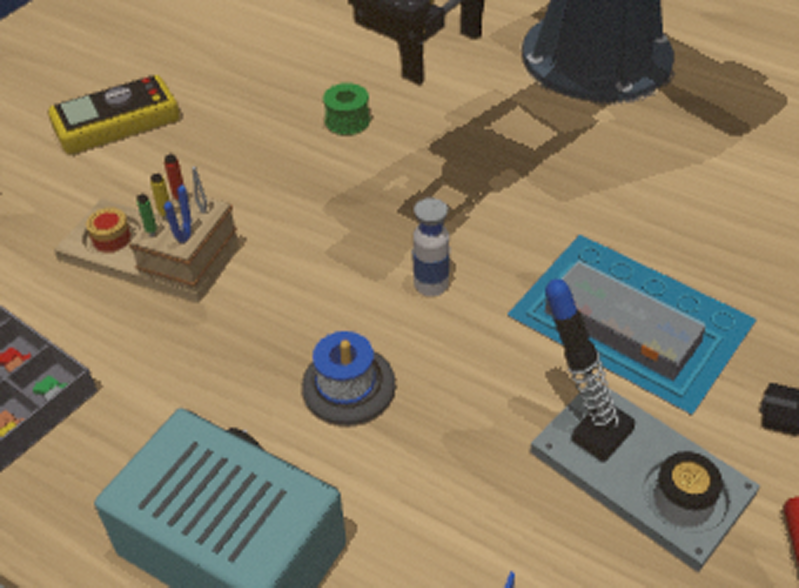

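Everything is in place: flux in the pocket (108,230), reel over the spindle (345,365), cleaner in the well (688,490), case inside the frame (645,315). The bottle is standing where it was (431,250).

```bash
python3 -c "
from rig import robot
print(robot.hand_in())"
```

```text
the job is handed in; nothing more can be done
None
```

The job is handed in: flux tin, solder reel, tip cleaner and parts case each stand in their places, set down gently in that order, and in the final picture the pump bottle stands where it was.

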